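Work a thread tap home, half a turn on and a quarter back

TASK

Take the tap wrench out of its wooden rest, set it squarely down on the square end of the tap in the vice and let go of it. Then take hold again and work the tap in clockwise (seen from above): half a turn forward, a quarter back, half forward, a quarter back, and forward until its collar is firmly home on the nut blank. Leave the wrench seated on the tap and do not knock the tape roll, marker or screwdriver about.

Things in the scene. Friction and masses are not known exactly. Their poses are not given: they have to be found in the camera images.
- wrench_mid (a point): Centre of the loose tap wrench's dark steel block (34 mm along x, 30 along y, 32 high), half-way up. A 17.5 mm square hole goes through the block from top to bottom. z is up. At the start this point is 30 mm above the bench, with the rest's cheeks beside the two y faces, so only the arms can be gripped there (30 to 75 mm out); on the tap the y faces are free to grip.
- wrench: The same tap wrench, about 0.2 kg, 182 mm over all; origin under the block's centre, 16 mm below wrench_mid, same axes. Two 10 x 10 mm steel arms run along +x and -x from the block, their middle line 20 mm above this origin (4 mm above wrench_mid), ending in round knobs of 15 mm diameter, 6 mm long. Turned by half a turn it looks the same.
- rest: Wooden tool rest, fixed: base 75 x 85 mm, 14 mm thick; two cheeks 50 mm long along x, one at each y side of the block, reaching 54 mm above the bench, 38 mm apart (4 mm of play each side). Origin: centre of the underside. The wrench's arms lie along x, open beyond the cheeks.
- fixture: Small vice on a steel base plate (130 x 110 mm, 12 mm thick), fixed to the bench, that clamps a steel hexagonal nut blank (47 mm across flats, top face 66 mm above the bench; jaws to 60 mm). The tap stands upright in the middle of the blank. Origin: centre of the underside, under the tap's axis.
- tap_seat (a point): On the tap's axis at the shoulder where the block comes to rest: 104 mm above the bench at joint value 0, 6 mm lower when home. Above it: a 16 mm square, 18 mm tall, with a 5 mm cone on top; x and y are square to its faces and turn with the tap. Below: round shank 25 mm diameter, 23 long, then the collar, 36 diameter, 9 thick. Seated, wrench_mid is 16 mm above this point.
- tap_turn (a joint): Angle of the tap in rad, growing clockwise seen from above (forward, sinking 6 mm a turn). Starts between 0 and 0.35 and stops firmly at 6.28, where the collar meets the blank (the gap is 6 mm at 0). It stays where it is left; turning takes about 0.2 N m. The wrench has up to 0.2 rad of lost motion on the square at each reversal and may slide up and down on it.
- tape_roll: Loose roll of tape lying flat, about 75 mm across, 18 mm high; leave it alone. Origin: underside.
- marker: Loose felt marker, 136 mm long, 18 mm thick; leave it alone. Origin: underside.
- screwdriver: Loose screwdriver with an orange handle, 188 mm long, 26 mm thick; leave it alone. Origin: underside.

How it is judged:
By the outcome, as a careful person would: the job done as asked, in the order asked, and still so for the second after the job is handed in, with the robot touching nothing.
It also fails if it takes over 72 s, if anything falls off the work surface, if the arm or the gripper's body presses on something with over 40 N, if the wrist force passes 120 N, or if a joint passes its speed limit or range.

ROBOT

A 6-joint arm with a two-finger parallel gripper is mounted at the origin on a cart in front of the work surface, level with it; the furniture and walls round the work are solid. World frame = base frame: x ahead of the robot, y to its left, z up, the work surface at z = 0. Lengths are in mm, angles in rad, forces in N, time in s.
With the tool pointing down it reaches from about 375 to 750 mm from the base axis. Payload 9 kg.
Tool frame: the origin (TCP) lies at the centre of the arm's flange, where the gripper is bolted on; the fingertips stand 173 mm ahead of it and the grasp point (between the pads) lies 155 mm ahead of it; z points along the fingers, y is the line along which they close (so a half turn about z gives the same grasp; the last joint's range is limited). The gripper opens to 85 mm and grips with 20 to 120 N. Pads are 22 mm wide; open, the fingers measure 114 mm over their backs; the gripper's body (76 mm by 85 mm) begins 54 mm behind the grasp point. The pads swing forward as they close: fully open they stand 13 mm farther back than shut.
Start: joints at [-1.395, 0.104, 0.097, 1.564, 0, 1.353], TCP at [230.23, -554.086, 404.731] pointing down, gripper open.
Joint ranges: [-2.99, 2.99], [-0.84, 1.86], [-1.1, 1.16], [-1.84, 2.11], [-1.51, 1.56], [-3.14, 3.14]. Speed limits (rad/s): [2.22, 2.22, 2.57, 3.14, 3.14, 3.14].

INTERFACE

Orientations are given as a rotation vector (axis times angle).
In Python, from workcell import telemetry, vision, ctrl gives the robot as it stands. The module is installed in compiled form; this text tells all that it offers.
- The arm moves only by the tool send_rows, never from a script. Its argument "series" is a list of rows, each a list of 3 entries, a list of its own where there are three numbers: the turn, a rotation vector about the tool's x, y, z in rad, then the shift along the tool's x, y, z in m, then the finger opening in m, from 0 to 0.0854. A call has 1 to 8 rows; each row shifts and turns the commanded pose from where the row before left it, along the tool's axes as they then stand; what a row does not reach is not made up. A row lasts 1/8 s, in which the tool goes at most 62.5 mm and 10.7 degrees, less where a joint would pass 70% of its speed; a pose out of reach is approached as far as the arm can. A call is refused whole if a number of a shift passes 0.0625 or a number of a turn 0.188, either way. A call with a gripper value outside its range is refused whole. The fingers move at their own pace and stop on an object; "force" is the grip in N (left out, the last holds). Time passes only in rows, so rows that do not move let the fingers close. It gives the time, the measured TCP pose, the force, the opening and the grip force at its end, in the units of the state.
- telemetry.state(): the state, without advancing time (a new reading comes with each control period).
- vision.grab_frame(name): name is "scene" or "top" or "wrist"; returns the picture (480x640x3 uint8, red, green, blue); there is no depth.
- vision.calibration(name): a dict with "camera_matrix" (3x3 intrinsics, pixels), "R" (3x3) and "t" (3): a world point X has camera coordinates R X + t; the wrist camera has in their place "hand_eye" (4x4, takes a point from camera to tool coordinates, whose origin is the TCP and whose axes are the flange's). Camera axes: x right, y down, z forward; pixel columns grow to the right and rows downward; lengths in mm; the calibration is good to about 2 mm. A picture is of the moment at which its call begins: read the wrist's pose just before it. calibration takes no time and is no camera call.
- ctrl.sign_off(): hands the job in; it is judged then, once.
The state is a dict: "clock": time; "joint_pos": joint angles; "qd": joint speeds; "effort": joint torques, N m; "tool_pos": TCP position; "orientation": TCP orientation; "wrist_force": force on the tool from outside, world axes, zero at the start; "wrist_torque": the same for the moment, N m; "gripper_width": finger opening in mm; "gripper_force": force on a finger pad.
Only numpy, scipy, OpenCV 4.12 (cv2) and the standard library are available. Lean on these libraries where they do the work, as an engineer would, in place of code of your own. Each camera call takes 0.05 s, during which the arm holds its last target. There are 200 camera calls.

## Working session

There is one attempt and no reset: what is moved stays moved. The work goes in short steps, Python scripts to look and compute and a tool call to move; the robot and the scene stay as the last step left them, time stands still between calls to the robot, and variables do not carry over. Pictures are saved under pics/ and viewed, at most 10 in all, crops included, and the job is handed in when it is done.

Besides the shell and the picture viewer there is one more tool, called as name([rows], argument=value, ...), one row to a line, values as JSON. send_rows: Moves the arm, as the interface text tells. Its arguments: {"type":"object","properties":{"series":{"type":"array"},"force":{"type":"number"}},"required":["series"]}

```bash
mkdir -p pics; cat > h.py <<'E'
import numpy as np, cv2
from scipy.spatial.transform import Rotation as Ro
from workcell import telemetry, vision, ctrl
def save(cam,name):
    s=telemetry.state(); im=vision.grab_frame(cam); cv2.imwrite(f'pics/{name}.png',im[:,:,::-1]); return s,im
def cam(name,s=None):
    c=vision.calibration(name);K=np.array(c['camera_matrix'])
    if name!='wrist': return K,np.array(c['R']),np.array(c['t'])
    H=np.array(c['hand_eye']);T=np.eye(4);T[:3,:3]=Ro.from_rotvec(s['orientation']).as_matrix();T[:3,3]=s['tool_pos']
    W=np.linalg.inv(T@H);return K,W[:3,:3],W[:3,3]
def px2w(name,uv,z,s=None):
    K,R,t=cam(name,s);d=R.T@np.linalg.inv(K)@np.array([uv[0],uv[1],1.]);o=-R.T@t
    return o+d*(z-o[2])/d[2]
def w2px(name,X,s=None):
    K,R,t=cam(name,s);p=K@(R@np.array(X,float)+t);return p[:2]/p[2]
E
python3 - <<'E'
from h import *
s,im=save('top','top0');save('scene','scene0')
print(s['clock'],s['tool_pos'],Ro.from_rotvec(s['orientation']).as_matrix().round(3).tolist(),s['gripper_width'])
for c in('top','scene'):
    K,R,t=cam(c);print(K.round(0).tolist(),(-R.T@t).round(0),R.round(2).tolist())
print(vision.calibration('wrist'))
E
```

```text
0.0 [ 230.22185949 -553.94798671  403.9324264 ] [[0.923, 0.384, -0.0], [0.384, -0.923, 0.001], [0.0, -0.001, -1.0]] 85.30243459000395
[[438.0, 0.0, 318.0], [0.0, 438.0, 240.0], [0.0, 0.0, 1.0]] [462. -81. 966.] [[-0.01, -1.0, -0.01], [-1.0, 0.01, -0.09], [0.09, 0.01, -1.0]]
[[480.0, 0.0, 326.0], [0.0, 480.0, 247.0], [0.0, 0.0, 1.0]] [-190.  696.  523.] [[-0.74, -0.67, -0.02], [-0.26, 0.31, -0.92], [0.62, -0.67, -0.4]]
{'camera_matrix': array([[363.94817184,   0.        , 322.62770089],
       [  0.        , 363.94817184, 242.36916362],
       [  0.        ,   0.        ,   1.        ]]), 'hand_eye': array([[ 3.51973466e-05, -9.57385837e-01, -2.88811977e-01,
         7.43189221e+01],
       [ 9.99999965e-01, -4.18563194e-05,  2.60619360e-04,
        -2.79659084e-01],
       [-2.61601891e-04, -2.88811976e-01,  9.57385802e-01,
         3.10193888e+01],
       [ 0.00000000e+00,  0.00000000e+00,  0.00000000e+00,
         1.00000000e+00]])}
```

View pics/top0.png

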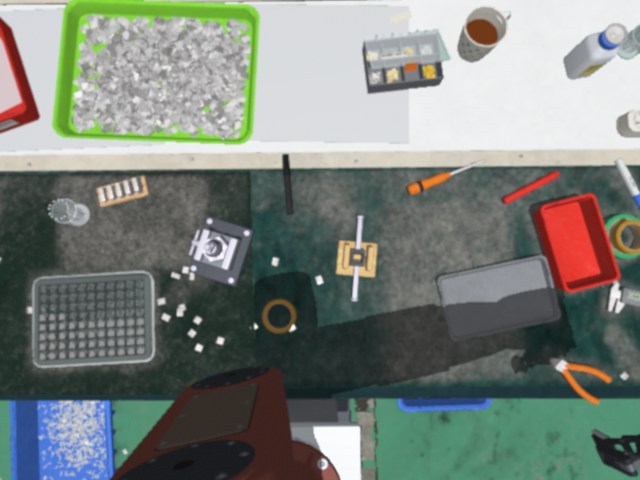

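View pics/scene0.png

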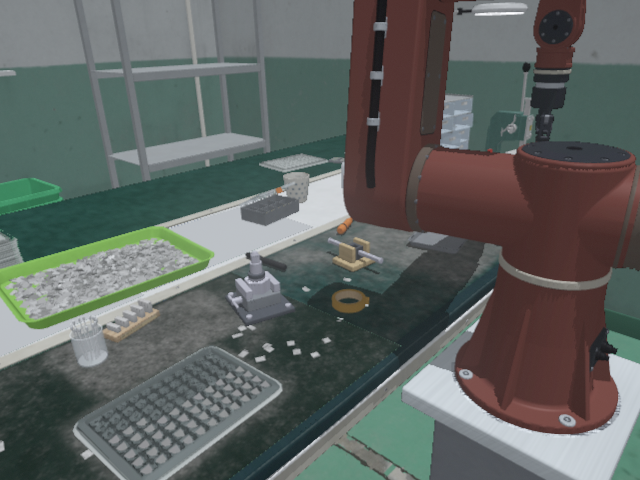

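The top view shows the wrench at about (357,257), its arms running from (360,217) to (355,299). The vice is at (219,250), the tape at (279,316), the marker at (288,185) and the screwdriver at (440,180).

```bash
python3 - <<'E'
from h import *
for n,uv,z in [('w',(357,257),46),('armfar',(360,217),34),('armnear',(355,299),34),('tap',(217,248),120),('fixbase',(220,251),12),('tape',(279,316),18),('marker',(288,185),9),('scr',(440,180),10)]:
    print(n,px2w('top',uv,z).round(0))
im=cv2.imread('pics/top0.png')
a=cv2.resize(im[200:310,310:410],None,fx=5,fy=5,interpolation=cv2.INTER_CUBIC)[:500]
b=cv2.resize(im[195:305,170:270],None,fx=5,fy=5,interpolation=cv2.INTER_CUBIC)[:500]
E
```

```text
w [ 507. -157.   46.]
armfar [ 594. -165.   34.]
armnear [ 419. -152.   34.]
tap [524. 121. 120.]
fixbase [525. 140.  12.]
tape [384.  10.  18.]
marker [671.  -9.   9.]
scr [ 678. -346.   10.]
```

```bash
cat >> h.py <<'E'
def go(p,yaw):
    """tool-frame total shift (m) with the current orientation, and the turn about tool z for tool x at heading yaw"""
    s=telemetry.state();R=Ro.from_rotvec(s['orientation']).as_matrix()
    y=np.arctan2(R[1,0],R[0,0]);d=(np.array(p)-s['tool_pos'])/1000
    dw=(yaw-y+np.pi)%(2*np.pi)-np.pi
    Rt=np.array([[np.cos(yaw),np.sin(yaw),0],[np.sin(yaw),-np.cos(yaw),0],[0,0,-1]])
    print('t',round(s['clock'],2),'pos',np.round(s['tool_pos'],1),'yaw',round(y,4),'tilt',R[:2,2].round(4),'q6',round(s['joint_pos'][5],3),'w',round(s['gripper_width'],1),'F',np.round(s['wrist_force'],1))
    print('shift now-axes',(R.T@d).round(4),'shift in target axes',(Rt.T@d).round(4),'turn z',round(-dw,4))
E
python3 -c "
from h import *
go((507,-157,340),np.pi-.075)"
```

```text
t 0.1 pos [ 230.2 -554.   404. ] yaw 0.3938 tilt [-0.0002  0.0012] q6 1.353 w 85.7 F [-0.5  0.2 -0.6]
shift now-axes [ 0.4079 -0.2603  0.0644] shift in target axes [-0.2463  0.4166  0.064 ] turn z -2.6728
```

send_rows([
  [[0,0,0],[0.051,-0.0325,0.008],0.05],
  [[0,0,0],[0.051,-0.0325,0.008],0.05],
  [[0,0,0],[0.051,-0.0325,0.008],0.05],
  [[0,0,0],[0.051,-0.0325,0.008],0.05],
  [[0,0,0],[0.051,-0.0325,0.008],0.05],
  [[0,0,0],[0.051,-0.0325,0.008],0.05],
  [[0,0,0],[0.051,-0.0325,0.008],0.05],
  [[0,0,0],[0.051,-0.0325,0.008],0.05],
])

```text
clock: 1.1
tool_pos: [508.0, -155.6, 340.3]
orientation: [3.081, 0.614, 0.0]
wrist_force: [-0.2, -0.1, -0.2]
gripper_width: 50.0
gripper_force: 0.0
```

send_rows([
  [[0,0,-0.18],[0,0,0],0.05],
  [[0,0,-0.18],[0,0,0],0.05],
  [[0,0,-0.18],[0,0,0],0.05],
  [[0,0,-0.18],[0,0,0],0.05],
  [[0,0,-0.18],[0,0,0],0.05],
  [[0,0,-0.18],[0,0,0],0.05],
  [[0,0,-0.18],[0,0,0],0.05],
  [[0,0,-0.18],[0,0,0],0.05],
])

```text
clock: 2.1
tool_pos: [507.1, -157.4, 340.3]
orientation: [-1.903, -2.499, 0.0]
wrist_force: [0.1, -0.2, 0.4]
gripper_width: 49.8
gripper_force: 0.0
```

send_rows([
  [[0,0,-0.18],[0,0,0],0.05],
  [[0,0,-0.18],[0,0,0],0.05],
  [[0,0,-0.18],[0,0,0],0.05],
  [[0,0,-0.18],[0,0,0],0.05],
  [[0,0,-0.18],[0,0,0],0.05],
  [[0,0,-0.18],[0,0,0],0.05],
  [[0,0,-0.15],[0,0,0],0.05],
  [[0,0,0],[0,0,0],0.05],
])

```text
clock: 3.1
tool_pos: [507.2, -157.4, 340.4]
orientation: [-0.124, -3.139, -0.0]
wrist_force: [0.2, -0.8, -0.1]
gripper_width: 50.2
gripper_force: 0.0
```

```bash
python3 - <<'E'
from h import *
go((507,-157,340),np.pi-.075)
s,im=save('wrist','w1')
print(telemetry.state()['joint_pos'])
E
```

```text
t 3.1 pos [ 507.2 -157.4  340.4] yaw 3.0628 tilt [-0.0005  0.0002] q6 -0.469 w 50.2 F [ 0.2 -0.8 -0.1]
shift now-axes [0.0002 0.0004 0.0004] shift in target axes [0.0002 0.0004 0.0004] turn z -0.0038
[-5.47441314e-01 -1.09427598e-01 -2.32379667e-01  1.44829098e+00
 -3.81390223e-05 -4.66375970e-01]
```

View pics/w1.png

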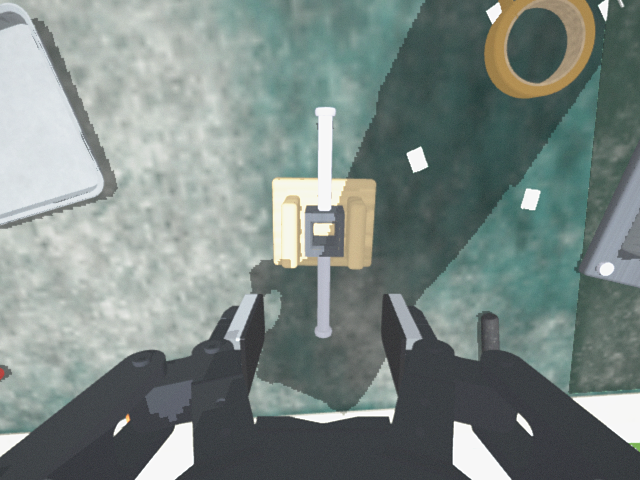

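The wrist view shows the wrench with its knob centres at about (325,111) and (322.5,332), and the block hole at about (323.5,229).

```bash
python3 - <<'E'
from h import *
s=telemetry.state()
im=cv2.imread('pics/w1.png')
a=cv2.resize(im[95:345,250:400],None,fx=4,fy=4,interpolation=cv2.INTER_CUBIC)
# two pieces side by side
cv2.imwrite('pics/w1c.png',cv2.resize(np.hstack([im[95:220,270:380],im[215:340,270:380]]),None,fx=3.6,fy=3.6,interpolation=cv2.INTER_CUBIC))
A=px2w('wrist',(325,111),34,s);B=px2w('wrist',(322.5,332),34,s)
print(A,B,np.linalg.norm(A-B),(A+B)/2,np.arctan2(*(A-B)[[1,0]]))
E
```

```text
[ 419.78198996 -148.01817792   34.        ] [ 596.81217072 -164.20059073   34.        ] 177.76826314712224 [ 508.29708034 -156.10938432   34.        ] 3.0504355151155145
```

View pics/w1c.png

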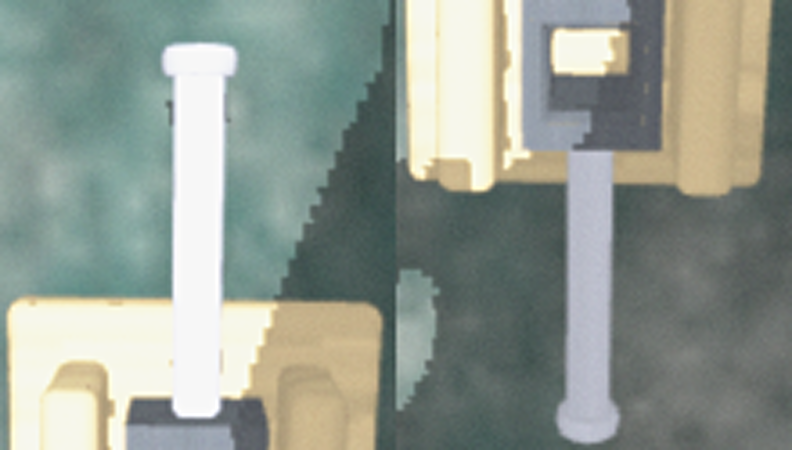

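```bash
python3 - <<'E'
from h import *
s=telemetry.state()
P=lambda u,v,z:px2w('wrist',(u,v),z,s)
a,b=P(325.5,117,39),P(323.3,323,39)
print('heading',np.arctan2(*(a-b)[[1,0]]))
e1=P(325.6,107,36);e2=P(323.6,337,34);print(e1,e2,np.linalg.norm(e1-e2),(e1+e2)/2)
h=P(324,229,46);print(h, P(322.5,257,46),P(322.5,206,46))
c=(e1+e2)/2; yaw=np.arctan2(*(a-b)[[1,0]]); ux=np.array([np.cos(yaw),np.sin(yaw),0])
g=c-52*ux; print(g)
go((g[0],g[1],189+60),yaw)
E
```

```text
heading 3.0515545736023797
[ 417.27175174 -147.40691497   36.        ] [ 601.71168452 -163.65232935   34.        ] 185.16479765590702 [ 509.49171813 -155.52962216   35.        ]
[ 503.20852806 -155.46023415   46.        ] [ 525.18226797 -158.37226252   46.        ] [ 485.73695279 -155.16495691   46.        ]
[ 561.28108223 -160.20527886   35.        ]
t 3.15 pos [ 507.2 -157.4  340.4] yaw 3.0605 tilt [-0.0004  0.0002] q6 -0.466 w 50.1 F [-0.6  0.3  0.4]
shift now-axes [-0.0542  0.0016  0.0914] shift in target axes [-0.0541  0.0021  0.0914] turn z 0.009
```

send_rows([
  [[0,0,0.009],[-0.026,0.001,0.045],0.05],
  [[0,0,0],[-0.026,0.001,0.046],0.05],
  [[0,0,0],[0,0,0.03],0.05],
  [[0,0,0],[0,0,0.03],0.05],
  [[0,0,0],[0,0,0],0.05],
  [[0,0,0],[0,0,0],0.03],
  [[0,0,0],[0,0,0],0.015],
  [[0,0,0],[0,0,0],0.005],
], force=60)

```text
clock: 4.15
tool_pos: [559.8, -160.1, 191.3]
orientation: [0.137, 3.136, -0.002]
wrist_force: [0.3, -0.3, 4.2]
gripper_width: 8.6
gripper_force: 59.3
```

send_rows([
  [[0,0,0],[0,0,0],0.0],
  [[0,0,0],[0,0,0],0.0],
  [[0,0,0],[0,0,0],0.0],
  [[0,0,0],[0,0,0],0.0],
], force=100)

```text
clock: 4.65
tool_pos: [559.9, -160.1, 191.1]
orientation: [0.136, 3.136, -0.002]
wrist_force: [0.4, 0.2, 6.3]
gripper_width: 7.8
gripper_force: 97.9
```

```bash
python3 - <<'E'
from h import *
go((525,121,340),np.pi)
s,im=save('wrist','w2')
E
```

```text
t 4.65 pos [ 559.9 -160.1  191.1] yaw 3.0546 tilt [ 0.0023 -0.0014] q6 -0.416 w 7.8 F [0.4 0.2 6.3]
shift now-axes [ 0.0588  0.2769 -0.1493] shift in target axes [ 0.0349  0.2811 -0.1489] turn z -0.087
```

send_rows([
  [[0,0,0],[0,0,-0.02],0.0],
  [[0,0,0],[0,0,-0.04],0.0],
  [[0,0,0],[0,0,-0.045],0.0],
  [[0,0,0],[0,0.03,-0.045],0.0],
  [[0,0,0],[0,0.055,0],0.0],
  [[0,0,0],[0,0.055,0],0.0],
  [[0,0,0],[0,0.06,0],0.0],
  [[0,0,0],[0,0,0],0.0],
])

```text
clock: 5.7
tool_pos: [576.1, 43.3, 340.8]
orientation: [0.128, 3.139, 0.001]
wrist_force: [0.4, -1.4, -1.5]
gripper_width: 7.8
gripper_force: 98.0
```

send_rows([
  [[0,0,0],[0,0,0],0.0],
  [[0,0,0],[0,0,0],0.0],
])

```text
clock: 5.95
tool_pos: [576.6, 38.4, 340.0]
orientation: [0.139, 3.138, -0.0]
wrist_force: [0.3, -0.6, -1.3]
gripper_width: 7.7
gripper_force: 98.0
```

```bash
python3 - <<'E'
from h import *
go((525,121,340),np.pi)
s,im=save('wrist','w3')
np.save('s3.npy',np.r_[s['tool_pos'],s['orientation']])
E
```

```text
t 5.95 pos [576.6  38.4 340. ] yaw 3.0532 tilt [ 0.     -0.0003] q6 -0.071 w 7.7 F [ 0.3 -0.6 -1.3]
shift now-axes [ 0.0586  0.0777 -0.0001] shift in target axes [ 0.0516  0.0826 -0.    ] turn z -0.0884
```

View pics/w3.png

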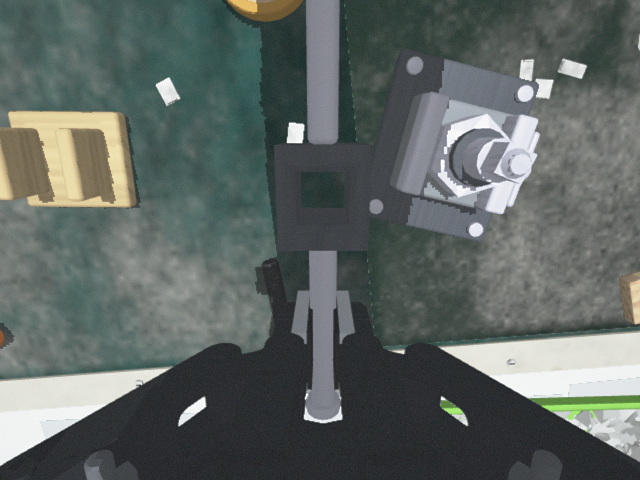

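The wrench is held with the block at about (322,197). The tap is seen obliquely, with its square near (518,162).

```bash
python3 - <<'E'
import cv2,numpy as np
im=cv2.imread('pics/w3.png')
r=lambda a,f:cv2.resize(a,None,fx=f,fy=f,interpolation=cv2.INTER_CUBIC)
a=r(im[100:220,430:560],4.6)[:552]; b=r(im[130:262,265:380],2)
b=np.clip(b.astype(int)*2+20,0,255).astype(np.uint8)
c=np.zeros((552,800-a.shape[1],3),np.uint8);bb=b[:, :c.shape[1]];c[:bb.shape[0],:bb.shape[1]]=bb
cv2.imwrite('pics/w3c.png',np.hstack([a,c]));print(a.shape,b.shape)
E
```

```text
(552, 598, 3) (264, 230, 3)
```

View pics/w3c.png

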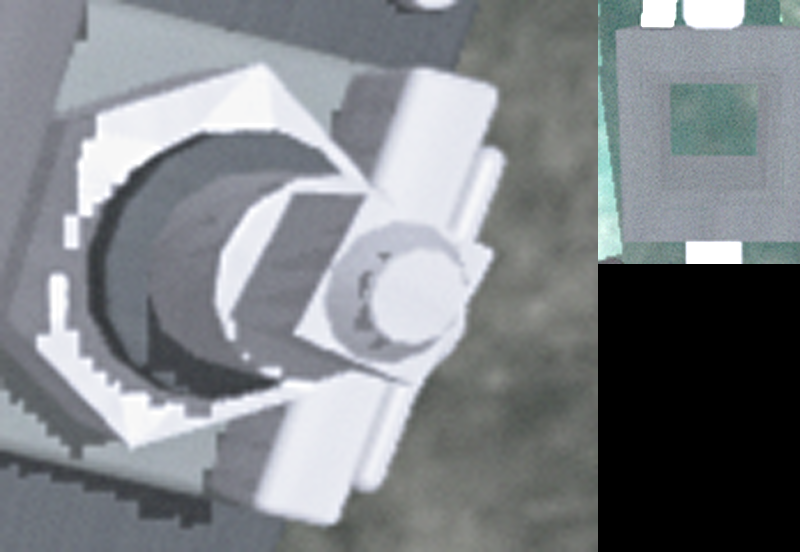

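```bash
python3 - <<'E'
from h import *
a=np.load('s3.npy');s=dict(tool_pos=a[:3],orientation=a[3:])
P=lambda u,v,z:px2w('wrist',(u,v),z,s)
Q=np.array([P(430+u/4.6,100+v/4.6,121.8) for u,v in[(368,193),(296,332),(410,383),(490,250)]])
d=np.diff(np.r_[Q,Q[:1]],axis=0)
print(Q.round(1),np.linalg.norm(d,axis=1).round(1),np.degrees(np.arctan2(d[:,1],d[:,0])).round(1),Q.mean(0))
print('cone',P(430+418/4.6,100+296/4.6,126.8))
# base-plate bolts (z 12): yaw
B=np.array([P(*p,14) for p in[(415,65),(525,93),(476,229),(376,206)]]);d=np.diff(np.r_[B,B[:1]],axis=0)
print(B.round(1),np.linalg.norm(d,axis=1).round(1),np.degrees(np.arctan2(d[:,1],d[:,0])).round(1),B.mean(0))
zt=340-191.1+46
H=np.array([P(265+(u-598)/2,130+v/2,zt) for u,v in[(668,79),(668,190),(768,190),(768,79)]]);d=np.diff(np.r_[H,H[:1]],axis=0)
print(H.round(1),np.linalg.norm(d,axis=1).round(1),H.mean(0))
O=np.array([P(u,v,zt) for u,v in[(274,145),(276,250),(370,249),(369,145)]]);print('block',O.round(1),O.mean(0))
R=Ro.from_rotvec(a[3:]).as_matrix();print('hole in tool',R.T@(H.mean(0)-a[:3]),'block',R.T@(O.mean(0)-a[:3]))
E
```

```text
[[516.5 137.4 121.8]
 [530.7 130.4 121.8]
 [537.5 143.3 121.8]
 [523.7 151.  121.8]] [15.9 14.6 15.8 15.4] [ -26.3   62.3  150.8 -118. ] [527.07906007 140.53717754 121.8       ]
cone [527.30267556 140.9197757  126.8       ]
[[462.4 117.4  14. ]
 [488.9 199.6  14. ]
 [592.2 166.3  14. ]
 [565.3  83.8  14. ]] [ 86.4 108.5  86.8 108.3] [  72.1  -17.8 -108.1  162. ] [527.18717243 141.76678028  14.        ]
[[514.1  37.4 194.9]
 [531.6  35.6 194.9]
 [533.   51.6 194.9]
 [515.4  52.8 194.9]] [17.6 16.1 17.6 15.4] [523.53758775  44.34832448 194.9       ]
block [[506.1  30.4 194.9]
 [539.4  26.8 194.9]
 [541.7  57.6 194.9]
 [508.6  59.  194.9]] [523.95901829  43.44546267 194.9       ]
hole in tool [ 53.34437355   1.30559274 145.05125834] block [ 52.84489193   0.44345518 145.05154282]
```

```bash
python3 - <<'E'
from h import *
go((573.8,115.5,312),np.radians(152.1))
E
```

```text
t 6.0 pos [576.6  38.3 339.9] yaw 3.053 tilt [ 0.     -0.0003] q6 -0.071 w 7.5 F [-0.1 -0.2 -1.9]
shift now-axes [0.0096 0.0767 0.0279] shift in target axes [0.0386 0.0669 0.0279] turn z 0.3983
```

send_rows([
  [[0,0,0.133],[0,0,0],0.0],
  [[0,0,0.133],[0,0,0],0.0],
  [[0,0,0.133],[0,0,0],0.0],
  [[0,0,0],[0.013,0.022,0],0.0],
  [[0,0,0],[0.013,0.022,0],0.0],
  [[0,0,0],[0.0126,0.0229,0],0.0],
  [[0,0,0],[0,0,0.028],0.0],
  [[0,0,0],[0,0,0],0.0],
])

```text
clock: 7.0
tool_pos: [573.0, 116.0, 309.7]
orientation: [-0.756, -3.045, 0.002]
wrist_force: [-1.2, 0.0, -1.3]
gripper_width: 7.8
gripper_force: 98.0
```

send_rows([
  [[0,0,0],[0,0,0],0.0],
  [[0,0,0],[0,0,0],0.0],
])

```text
clock: 7.25
tool_pos: [574.1, 116.1, 312.9]
orientation: [0.757, 3.048, 0.0]
wrist_force: [0.5, -0.1, -1.9]
gripper_width: 7.6
gripper_force: 98.0
```

```bash
python3 - <<'E'
from h import *
go((573.8,115.5,312),np.radians(152.1))
s,im=save('wrist','w4')
cv2.imwrite('pics/w4c.png',cv2.resize(im[100:280,230:430,::-1],None,fx=3.2,fy=3.2,interpolation=cv2.INTER_CUBIC))
for n,X in [('conetop',(527.2,140.8,126.8)),('sqtop',(527.2,140.8,121.8))]: print(n,w2px('wrist',X,s))
E
```

```text
t 7.25 pos [574.1 116.1 312.9] yaw 2.6549 tilt [ 0.0015 -0.0001] q6 0.463 w 7.6 F [ 0.5 -0.1 -1.9]
shift now-axes [-0.0001 -0.0007  0.0009] shift in target axes [-0.0001 -0.0007  0.0009] turn z 0.0003
conetop [320.41772026 182.09462432]
sqtop [320.47835412 180.58280089]
```

View pics/w4c.png

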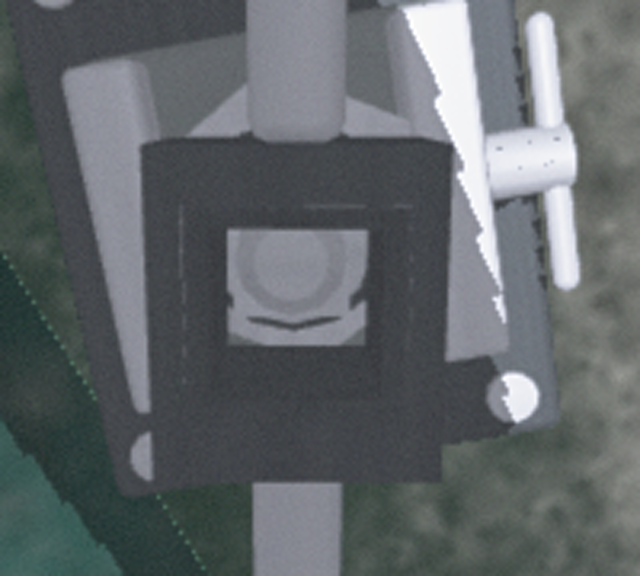

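The cone top is at about (320.6,182.8), against a predicted (320.4,182.1). The hole's bottom opening is centred at u≈323, with its far-wall bottom edge at v≈208.1 and its near top rim at v≈171.2.

```bash
python3 - <<'E'
from h import *
s=telemetry.state();R=Ro.from_rotvec(s['orientation']).as_matrix()
T=lambda u,v,z:R.T@(px2w('wrist',(u,v),z,s)-s['tool_pos'])
zb=s['tool_pos'][2]-177.1
print('far edge',T(323,208.1,zb)+[8.75,0,0],'near',T(323,171.2,zb+32)-[8.75,0,0])
print('bottom width',T(230+227/3.2,190,zb),T(230+368/3.2,190,zb))
print('cone',T(320.6,182.8,126.8))
go((573.8,115.5,312),np.radians(152.1))
E
```

```text
far edge [ 52.60148356   0.86629366 177.03890174] near [ 53.15722405   0.8309293  145.01339125]
bottom width [ 51.23798109  -7.99685518 177.02326759] [ 51.23718862   9.69999649 177.03369488]
cone [ 5.29434541e+01 -1.45335273e-01  1.85916307e+02]
t 7.3 pos [574.  116.2 312.8] yaw 2.655 tilt [ 0.0015 -0.0001] q6 0.463 w 7.3 F [ 0.5  0.2 -1.4]
shift now-axes [-0.0001 -0.0008  0.0008] shift in target axes [-0.0001 -0.0008  0.0008] turn z 0.0004
```

send_rows([
  [[0,0,0],[0,-0.001,0],0.0],
  [[0,0,0],[0,0,0.005],0.0],
  [[0,0,0],[0,0,0.005],0.0],
  [[0,0,0],[0,0,0.004],0.0],
  [[0,0,0],[0,0,0.003],0.0],
  [[0,0,0],[0,0,0.003],0.0],
  [[0,0,0],[0,0,0],0.0],
  [[0,0,0],[0,0,0],0.0],
])

```text
clock: 8.3
tool_pos: [573.2, 115.8, 291.8]
orientation: [0.756, 3.049, -0.0]
wrist_force: [-0.2, 0.4, -1.4]
gripper_width: 7.6
gripper_force: 98.1
```

send_rows([
  [[0,0,0],[0,0,0.003],0.0],
  [[0,0,0],[0,0,0.003],0.0],
  [[0,0,0],[0,0,0.002],0.0],
  [[0,0,0],[0,0,0.002],0.0],
  [[0,0,0],[0,0,0.001],0.0],
  [[0,0,0],[0,0,0],0.0],
  [[0,0,0],[0,0,0],0.0],
])

```text
clock: 9.18
tool_pos: [573.3, 115.8, 281.1]
orientation: [0.755, 3.049, -0.0]
wrist_force: [0.4, -1.2, 2.2]
gripper_width: 7.3
gripper_force: 98.6
```

send_rows([
  [[0,0,0],[0,0,0.001],0.0],
  [[0,0,0],[0,0,0],0.0],
  [[0,0,0],[0,0,0],0.03],
  [[0,0,0],[0,0,0],0.05],
  [[0,0,0],[0,0,0],0.06],
  [[0,0,0],[0,0,-0.02],0.06],
  [[0,0,0],[0,0,-0.05],0.06],
  [[0,0,0],[0,0,0],0.06],
])

```text
clock: 10.18
tool_pos: [574.4, 115.8, 355.7]
orientation: [0.754, 3.042, 0.003]
wrist_force: [-0.3, -0.3, 0.0]
gripper_width: 60.0
gripper_force: 0.0
```

send_rows([
  [[0,0,0],[0.0265,0,0],0.06],
  [[0,0,0],[0.0265,0,0],0.06],
  [[0,0,-0.18],[0,0,0],0.06],
  [[0,0,-0.18],[0,0,0],0.06],
  [[0,0,-0.18],[0,0,0],0.06],
  [[0,0,-0.18],[0,0,0],0.06],
  [[0,0,-0.18],[0,0,0],0.06],
  [[0,0,-0.18],[0,0,0],0.06],
])

```text
clock: 11.18
tool_pos: [526.3, 140.6, 350.3]
orientation: [-0.928, 3.001, -0.0]
wrist_force: [-0.2, 0.6, 0.6]
gripper_width: 60.4
gripper_force: 0.0
```

send_rows([
  [[0,0,-0.18],[0,0,0],0.06],
  [[0,0,-0.18],[0,0,0],0.06],
  [[0,0,-0.18],[0,0,0],0.06],
  [[0,0,-0.18],[0,0,0],0.06],
  [[0,0,-0.18],[0,0,0],0.06],
  [[0,0,-0.18],[0,0,0],0.06],
  [[0,0,-0.18],[0,0,0],0.06],
  [[0,0,-0.18],[0,0,0],0.06],
])

```text
clock: 12.18
tool_pos: [526.3, 140.6, 350.3]
orientation: [-2.677, 1.644, -0.001]
wrist_force: [1.0, 0.8, -0.7]
gripper_width: 59.9
gripper_force: 0.0
```

send_rows([
  [[0,0,-0.18],[0,0,0],0.06],
  [[0,0,-0.18],[0,0,0],0.06],
  [[0,0,-0.18],[0,0,0],0.06],
  [[0,0,-0.08],[0,0,0],0.06],
  [[0,0,0],[0,0,0],0.06],
  [[0,0,0],[0,0,0],0.06],
])

```text
clock: 12.92
tool_pos: [526.3, 140.6, 350.0]
orientation: [3.048, -0.761, 0.0]
wrist_force: [0.6, -0.9, 1.1]
gripper_width: 59.9
gripper_force: 0.0
```

```bash
python3 - <<'E'
from h import *
go((527,140.8,274),np.radians(-27.9))
s,im=save('wrist','w5')
for X in [(527.2,140.8,135.8),(527.2-91*.884,140.8+91*.468,123.8),(527.2+91*.884,140.8-91*.468,123.8)]: print(w2px('wrist',X,s))
E
```

```text
t 12.93 pos [526.3 140.6 350. ] yaw -0.4892 tilt [ 0.0003 -0.0001] q6 -2.632 w 59.9 F [ 0.6 -0.9  1.1]
shift now-axes [ 0.0005 -0.0005  0.076 ] shift in target axes [ 0.0005 -0.0005  0.076 ] turn z -0.0023
[322.87829303 274.34307495]
[323.16094601 399.23647935]
[322.48284441  95.46637541]
```

View pics/w5.png

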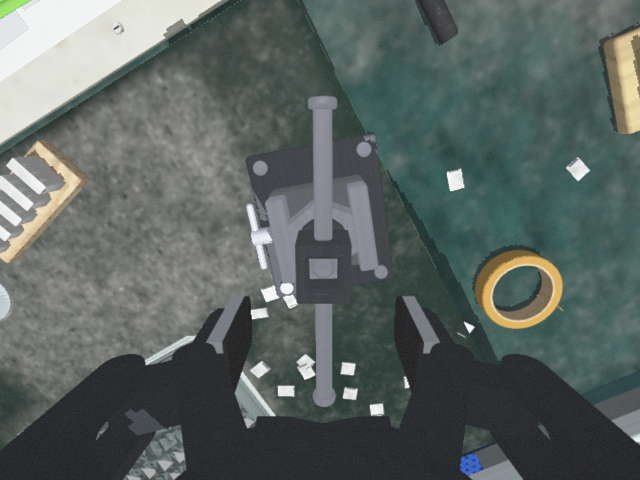

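The wrench is seated squarely on the tap with its arms aligned at u≈323. Next I grip the block.

send_rows([
  [[0,0,0],[0.0005,-0.0002,0.03],0.06],
  [[0,0,0],[0,0,0.03],0.06],
  [[0,0,0],[0,0,0.016],0.06],
  [[0,0,0],[0,0,0],0.06],
  [[0,0,0],[0,0,0],0.04],
  [[0,0,0],[0,0,0],0.028],
  [[0,0,0],[0,0,0],0.02],
  [[0,0,0],[0,0,0],0.02],
], force=60)

```text
clock: 13.98
tool_pos: [527.4, 140.5, 275.2]
orientation: [-3.048, 0.758, -0.003]
wrist_force: [-0.9, -1.5, 6.1]
gripper_width: 29.5
gripper_force: 58.8
```

```bash
python3 -c "
from h import *
go((527,140.8,274),np.radians(-27.9))
s=telemetry.state();print(s['wrist_torque'],s['gripper_force'])"
```

```text
t 13.97 pos [527.4 140.5 275.2] yaw -0.4875 tilt [ 0.0022 -0.0003] q6 -2.633 w 29.5 F [-0.9 -1.5  6.1]
shift now-axes [-0.0005 -0.0001  0.0012] shift in target axes [-0.0005 -0.0001  0.0012] turn z -0.0005
[-0.13458851  0.32458999 -0.03043192] 58.774625435471535
```

send_rows([
  [[0,0,0.1],[0,0,0],0.02],
  [[0,0,0.18],[0,0,0.00017],0.02],
  [[0,0,0.18],[0,0,0.00017],0.02],
  [[0,0,0.18],[0,0,0.00017],0.02],
  [[0,0,0.18],[0,0,0.00017],0.02],
  [[0,0,0.18],[0,0,0.00017],0.02],
  [[0,0,0.18],[0,0,0.00017],0.02],
  [[0,0,0.18],[0,0,0.00017],0.02],
])

```text
clock: 14.98
tool_pos: [526.8, 139.9, 273.9]
orientation: [1.885, -2.511, 0.003]
wrist_force: [-7.5, -6.5, 10.4]
gripper_width: 29.1
gripper_force: 59.3
```

```bash
python3 -c "
from h import *
go((527,140.8,274),np.radians(-27.9))
s=telemetry.state();print(s['wrist_torque'],s['gripper_force'])"
```

```text
t 14.97 pos [526.8 139.9 273.9] yaw -1.8536 tilt [ 0.0001 -0.0026] q6 -1.268 w 29.1 F [-7.5 -6.5 10.4]
shift now-axes [-0.0009  0.     -0.0001] shift in target axes [-0.0002 -0.0009 -0.0001] turn z -1.3666
[-1.45023938  1.52429003  0.22346643] 59.336768947541714
```

send_rows([
  [[0,0,0.18],[0.0003,0.0002,0.00017],0.02],
  [[0,0,0.18],[0,0,0.00017],0.02],
  [[0,0,0.18],[0,0,0.00017],0.02],
  [[0,0,0.18],[0,0,0.00017],0.02],
  [[0,0,0.18],[0,0,0.00017],0.02],
  [[0,0,0.18],[0,0,0.00017],0.02],
  [[0,0,0.18],[0,0,0.00017],0.02],
  [[0,0,0.18],[0,0,0.00017],0.02],
])

```text
clock: 15.98
tool_pos: [526.0, 140.4, 272.5]
orientation: [-0.237, -3.132, 0.001]
wrist_force: [-8.8, 0.3, 12.0]
gripper_width: 29.4
gripper_force: 59.6
```

send_rows([
  [[0,0,0.18],[0,0,0.00017],0.02],
  [[0,0,0.18],[0,0,0.00017],0.02],
  [[0,0,0.08],[0,0,0.0001],0.02],
  [[0,0,0],[0,0,0],0.02],
  [[0,0,0],[0,0,0],0.02],
])

```text
clock: 16.6
tool_pos: [526.1, 140.7, 272.1]
orientation: [-0.906, -3.007, -0.001]
wrist_force: [-8.9, 2.1, 11.3]
gripper_width: 29.4
gripper_force: 59.6
```

```bash
python3 -c "
from h import *
go((527,140.8,272),np.radians(-27.9)-3.24)
s=telemetry.state();print(s['wrist_torque'],s['gripper_force'])"
```

```text
t 16.6 pos [526.1 140.7 272.1] yaw 2.5563 tilt [-0.0008  0.0007] q6 0.606 w 29.4 F [-8.9  2.1 11.3]
shift now-axes [-0.0007  0.0006  0.0001] shift in target axes [-0.0007  0.0006  0.0001] turn z 0.0001
[0.32475504 2.00466309 0.06593337] 59.58471268415451
```

Half a turn forward is done. Next is a quarter back.

send_rows([
  [[0,0,-0.16],[0,0,0],0.02],
  [[0,0,-0.18],[0,0,-0.00015],0.02],
  [[0,0,-0.18],[0,0,-0.00017],0.02],
  [[0,0,-0.18],[0,0,-0.00017],0.02],
  [[0,0,-0.18],[0,0,-0.00017],0.02],
  [[0,0,-0.18],[0,0,-0.00017],0.02],
  [[0,0,-0.18],[0,0,-0.00017],0.02],
  [[0,0,-0.18],[0,0,-0.00017],0.02],
])

```text
clock: 17.6
tool_pos: [526.3, 140.0, 273.2]
orientation: [1.28, -2.868, 0.001]
wrist_force: [-7.0, -2.6, 10.2]
gripper_width: 29.2
gripper_force: 59.4
```

send_rows([
  [[0,0,-0.18],[0,0,-0.00017],0.02],
  [[0,0,-0.17],[0,0,-0.00017],0.02],
  [[0,0,0],[0,0,0],0.02],
  [[0,0,0],[0,0,0],0.02],
])

```text
clock: 18.1
tool_pos: [526.5, 139.9, 273.6]
orientation: [1.753, -2.607, 0.003]
wrist_force: [-6.0, -4.3, 9.1]
gripper_width: 28.9
gripper_force: 59.3
```

```bash
python3 -c "
from h import *
go((527,140.8,272),np.radians(-27.9)-3.24+1.77)
s=telemetry.state();print(s['wrist_torque'],s['gripper_force'])"
```

```text
t 18.1 pos [526.5 139.9 273.6] yaw -1.9577 tilt [ 0.0003 -0.0017] q6 -1.164 w 28.9 F [-6.  -4.3  9.1]
shift now-axes [-0.001  -0.0001  0.0016] shift in target axes [-0.001  -0.0001  0.0016] turn z -0.0008
[-0.93143434  1.25530423 -0.01764857] 59.27357688546181
```

Next, half a turn forward: 3.34 rad including the lost motion.

send_rows([
  [[0,0,0.18],[0,0,0],0.02],
  [[0,0,0.18],[0,0,0.00017],0.02],
  [[0,0,0.18],[0,0,0.00017],0.02],
  [[0,0,0.18],[0,0,0.00017],0.02],
  [[0,0,0.18],[0,0,0.00017],0.02],
  [[0,0,0.18],[0,0,0.00017],0.02],
  [[0,0,0.18],[0,0,0.00017],0.02],
  [[0,0,0.18],[0,0,0.00017],0.02],
])

```text
clock: 19.1
tool_pos: [526.1, 140.4, 272.4]
orientation: [-0.409, -3.114, 0.001]
wrist_force: [-8.9, -0.7, 11.6]
gripper_width: 29.4
gripper_force: 59.6
```

send_rows([
  [[0,0,0.18],[0,0,0.00017],0.02],
  [[0,0,0.18],[0,0,0.00017],0.02],
  [[0,0,0.18],[0,0,0.00017],0.02],
  [[0,0,0.18],[0,0,0.00017],0.02],
  [[0,0,0.18],[0,0,0.00017],0.02],
  [[0,0,0.18],[0,0,0.00017],0.02],
  [[0,0,0.18],[0,0,0.00017],0.02],
  [[0,0,0.18],[0,0,0.00017],0.02],
])

```text
clock: 20.1
tool_pos: [526.6, 140.9, 271.1]
orientation: [-2.36, -2.072, -0.003]
wrist_force: [-4.4, 3.2, 8.3]
gripper_width: 29.1
gripper_force: 59.3
```

send_rows([
  [[0,0,0.18],[0,0,0.00017],0.02],
  [[0,0,0.18],[0,0,0.00017],0.02],
  [[0,0,0.1],[0,0,0.0001],0.02],
  [[0,0,0],[0,0,0],0.02],
  [[0,0,0],[0,0,0],0.02],
])

```text
clock: 20.72
tool_pos: [526.9, 140.9, 270.6]
orientation: [-2.767, -1.487, -0.004]
wrist_force: [-2.1, 4.6, 6.4]
gripper_width: 29.2
gripper_force: 59.1
```

```bash
python3 -c "
from h import *
go((527,140.8,272),np.radians(-27.9)-3.24+1.77-3.34)
s=telemetry.state();print(s['wrist_torque'],s['gripper_force'])"
```

```text
t 20.73 pos [526.9 140.9 270.6] yaw 0.9864 tilt [0.0018 0.0018] q6 2.176 w 29.2 F [-2.1  4.6  6.4]
shift now-axes [ 0.      0.0001 -0.0014] shift in target axes [ 0.      0.0001 -0.0014] turn z 0.0002
[0.89952519 0.46780992 0.03905604] 59.119001403450966
```

Next, a quarter back.

send_rows([
  [[0,0,-0.16],[0,0,0],0.02],
  [[0,0,-0.18],[0,0,-0.00015],0.02],
  [[0,0,-0.18],[0,0,-0.00017],0.02],
  [[0,0,-0.18],[0,0,-0.00017],0.02],
  [[0,0,-0.18],[0,0,-0.00017],0.02],
  [[0,0,-0.18],[0,0,-0.00017],0.02],
  [[0,0,-0.18],[0,0,-0.00017],0.02],
  [[0,0,-0.18],[0,0,-0.00017],0.02],
])

```text
clock: 21.72
tool_pos: [526.2, 140.8, 271.7]
orientation: [-1.12, -2.934, -0.002]
wrist_force: [-7.2, 3.2, 10.3]
gripper_width: 29.2
gripper_force: 59.6
```

send_rows([
  [[0,0,-0.18],[0,0,-0.00017],0.02],
  [[0,0,-0.17],[0,0,-0.00017],0.02],
  [[0,0,0],[0,0,0],0.02],
  [[0,0,0],[0,0,0],0.02],
])

```text
clock: 22.22
tool_pos: [526.1, 140.6, 272.1]
orientation: [-0.601, -3.083, -0.0]
wrist_force: [-8.7, 1.2, 11.0]
gripper_width: 29.3
gripper_force: 59.7
```

```bash
python3 -c "
from h import *
go((527,140.8,272),np.radians(-27.9)-3.24+3.54-3.34)
s=telemetry.state();print(s['wrist_torque'],s['gripper_force'])"
```

```text
t 22.23 pos [526.1 140.6 272.1] yaw 2.7563 tilt [-0.0007  0.0005] q6 0.406 w 29.3 F [-8.7  1.2 11. ]
shift now-axes [-0.0007  0.0005  0.0001] shift in target axes [-0.0007  0.0005  0.0001] turn z 0.0
[ 0.23197938  1.8954857  -0.03755884] 59.70791570842266
```

Next I let go, lift, turn back by π, and regrip.

send_rows([
  [[0,0,0],[0,0,0],0.045],
  [[0,0,0],[0,0,0],0.06],
  [[0,0,0],[0,0,0],0.06],
  [[0,0,0],[0,0,-0.03],0.06],
  [[0,0,0],[0,0,-0.03],0.06],
  [[0,0,-0.18],[0,0,0],0.06],
  [[0,0,-0.18],[0,0,0],0.06],
  [[0,0,-0.18],[0,0,0],0.06],
])

```text
clock: 23.22
tool_pos: [526.7, 140.2, 330.7]
orientation: [-0.251, 3.131, -0.0]
wrist_force: [0.9, -0.1, 0.6]
gripper_width: 60.0
gripper_force: 0.0
```

send_rows([
  [[0,0,-0.18],[0,0,0],0.06],
  [[0,0,-0.18],[0,0,0],0.06],
  [[0,0,-0.18],[0,0,0],0.06],
  [[0,0,-0.18],[0,0,0],0.06],
  [[0,0,-0.18],[0,0,0],0.06],
  [[0,0,-0.18],[0,0,0],0.06],
  [[0,0,-0.18],[0,0,0],0.06],
  [[0,0,-0.18],[0,0,0],0.06],
])

```text
clock: 24.22
tool_pos: [526.6, 140.2, 330.6]
orientation: [2.254, -2.189, 0.0]
wrist_force: [-1.0, 0.9, 0.5]
gripper_width: 60.1
gripper_force: 0.0
```

send_rows([
  [[0,0,-0.18],[0,0,0],0.06],
  [[0,0,-0.18],[0,0,0],0.06],
  [[0,0,-0.18],[0,0,0],0.06],
  [[0,0,-0.18],[0,0,0],0.06],
  [[0,0,-0.18],[0,0,0],0.06],
  [[0,0,-0.18],[0,0,0],0.06],
  [[0,0,-0.08],[0,0,0],0.06],
  [[0,0,0],[0,0,0],0.06],
])

```text
clock: 25.22
tool_pos: [526.6, 140.2, 330.6]
orientation: [3.083, -0.606, -0.0]
wrist_force: [-0.5, 0.3, 0.6]
gripper_width: 60.0
gripper_force: 0.0
```

```bash
python3 -c "
from h import *
go((526.6,140.6,270.8),2.7563-np.pi)
s,im=save('wrist','w6')"
```

```text
t 25.23 pos [526.6 140.2 330.6] yaw -0.3882 tilt [-0.     -0.0001] q6 -2.733 w 60.0 F [-0.5  0.3  0.6]
shift now-axes [-0.0002 -0.0003  0.0598] shift in target axes [-0.0002 -0.0003  0.0598] turn z -0.0029
```

View pics/w6.png

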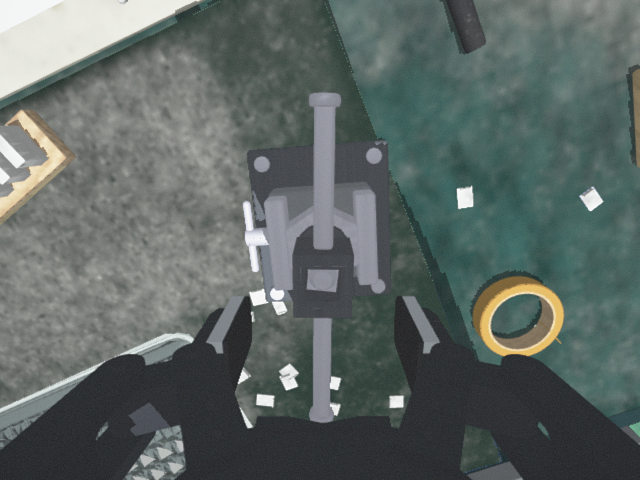

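The wrench is in place with its arms in line (u≈323), so I regrip and turn forward to the stop.

send_rows([
  [[0,0,0],[0,0,0.03],0.06],
  [[0,0,0],[0,0,0.0295],0.06],
  [[0,0,0],[0,0,0],0.06],
  [[0,0,0],[0,0,0],0.04],
  [[0,0,0],[0,0,0],0.028],
  [[0,0,0],[0,0,0],0.02],
  [[0,0,0],[0,0,0],0.02],
  [[0,0,0.1],[0,0,0],0.02],
])

```text
clock: 26.28
tool_pos: [527.2, 140.3, 272.9]
orientation: [-3.048, 0.761, -0.004]
wrist_force: [-0.2, -0.4, 5.5]
gripper_width: 29.4
gripper_force: 58.7
```

send_rows([
  [[0,0,0.18],[0,0,0.00015],0.02],
  [[0,0,0.18],[0,0,0.00017],0.02],
  [[0,0,0.18],[0,0,0.00017],0.02],
  [[0,0,0.18],[0,0,0.00017],0.02],
  [[0,0,0.18],[0,0,0.00017],0.02],
  [[0,0,0.18],[0,0,0.00017],0.02],
  [[0,0,0.18],[0,0,0.00017],0.02],
  [[0,0,0.18],[0,0,0.00017],0.02],
])

```text
clock: 27.28
tool_pos: [526.6, 139.9, 271.6]
orientation: [1.784, -2.585, 0.003]
wrist_force: [-7.0, -2.7, 11.6]
gripper_width: 29.3
gripper_force: 59.3
```

```bash
python3 -c "
from h import *
go((526.6,140.6,269.7),2.7563-np.pi-1.54)
s=telemetry.state();print(s['wrist_torque'],s['gripper_force'])"
```

```text
t 27.27 pos [526.6 139.9 271.6] yaw -1.9334 tilt [ 0.0005 -0.0017] q6 -1.188 w 29.3 F [-7.  -2.7 11.6]
shift now-axes [-0.0007  0.0002  0.0019] shift in target axes [-0.0007  0.0002  0.0019] turn z -0.0082
[-0.95287996  1.53832482  0.2241923 ] 59.31444637477398
```

send_rows([
  [[0,0,0.18],[0,0,0.0003],0.02],
  [[0,0,0.18],[0,0,0.0003],0.02],
  [[0,0,0.18],[0,0,0.0003],0.02],
  [[0,0,0.18],[0,0,0.00017],0.02],
  [[0,0,0.18],[0,0,0.00017],0.02],
  [[0,0,0.18],[0,0,0.00017],0.02],
  [[0,0,0.18],[0,0,0.00017],0.02],
])

```text
clock: 28.15
tool_pos: [526.2, 140.4, 270.3]
orientation: [-0.081, -3.14, 0.0]
wrist_force: [-10.5, -0.1, 15.2]
gripper_width: 29.1
gripper_force: 59.9
```

send_rows([
  [[0,0,0.08],[0,0,0.0001],0.02],
  [[0,0,0.08],[0,0,0.0001],0.02],
  [[0,0,0.06],[0,0,0.0001],0.02],
])

```text
clock: 28.52
tool_pos: [526.2, 140.5, 270.1]
orientation: [-0.419, -3.113, -0.0]
wrist_force: [-9.1, -0.1, 14.8]
gripper_width: 29.2
gripper_force: 60.0
```

```bash
python3 -c "
from h import *
go((526.6,140.6,269.7),2.7563-np.pi-3.02)
s=telemetry.state();print(s['wrist_torque'],s['gripper_force'])"
```

```text
t 28.52 pos [526.2 140.5 270.1] yaw 2.8741 tilt [-0.0002  0.    ] q6 0.288 w 29.2 F [-9.1 -0.1 14.8]
shift now-axes [-0.0004  0.0002  0.0004] shift in target axes [-0.0004  0.0002  0.0004] turn z -0.0038
[0.01360807 2.33138893 0.15984741] 60.015151128172874
```

send_rows([
  [[0,0,0.05],[0,0,0.0001],0.02],
  [[0,0,0.05],[0,0,0],0.02],
  [[0,0,0],[0,0,0],0.02],
])

```text
clock: 28.9
tool_pos: [526.2, 140.6, 270.0]
orientation: [-0.572, -3.089, -0.0]
wrist_force: [-10.5, 1.1, 15.2]
gripper_width: 29.0
gripper_force: 60.1
```

```bash
python3 -c "
from h import *
go((526.6,140.6,269.7),2.7563-np.pi-3.12)
s=telemetry.state();print(s['wrist_torque'],s['gripper_force'])"
```

```text
t 28.9 pos [526.2 140.6 270. ] yaw 2.7756 tilt [-0.      0.0002] q6 0.387 w 29.0 F [-10.5   1.1  15.2]
shift now-axes [-0.0003  0.0002  0.0003] shift in target axes [-0.0003  0.0002  0.0003] turn z -0.0023
[0.07025955 2.36048764 0.1570498 ] 60.061111114919186
```

send_rows([
  [[0,0,0.05],[0,0,0],0.02],
  [[0,0,0.05],[0,0,0],0.02],
  [[0,0,0],[0,0,0],0.02],
])

```text
clock: 29.28
tool_pos: [526.3, 140.6, 269.9]
orientation: [0.725, 3.057, 0.001]
wrist_force: [-9.2, 0.5, 14.8]
gripper_width: 29.1
gripper_force: 59.9
```

```bash
python3 -c "
from h import *
go((526.6,140.6,269.7),2.7563-np.pi-3.22)
s=telemetry.state();print(s['wrist_torque'],s['gripper_force'])"
```

```text
t 29.27 pos [526.3 140.6 269.9] yaw 2.676 tilt [0.0001 0.0003] q6 0.486 w 29.1 F [-9.2  0.5 14.8]
shift now-axes [-0.0003  0.0001  0.0002] shift in target axes [-0.0003  0.0001  0.0002] turn z -0.0019
[0.14635691 2.12318478 0.32595987] 59.913415387272835
```

Torque is rising at about the expected stop angle, so I press on a little to make it firm.

send_rows([
  [[0,0,0.04],[0,0,0],0.02],
  [[0,0,0.04],[0,0,0],0.02],
  [[0,0,0],[0,0,0],0.02],
])

```text
clock: 29.65
tool_pos: [526.3, 140.7, 269.9]
orientation: [0.844, 3.026, 0.0]
wrist_force: [-8.7, 0.6, 13.5]
gripper_width: 29.4
gripper_force: 59.9
```

```bash
python3 -c "
from h import *
go((526.6,140.6,269.7),2.7563-np.pi-3.30)
s=telemetry.state();print(s['wrist_torque'],s['gripper_force'])"
```

```text
t 29.65 pos [526.3 140.7 269.9] yaw 2.5973 tilt [0.0002 0.0003] q6 0.565 w 29.4 F [-8.7  0.6 13.5]
shift now-axes [-0.0003  0.0001  0.0002] shift in target axes [-0.0003  0.0001  0.0002] turn z -0.0006
[0.10493361 2.05735196 1.03459321] 59.87595163285732
```

The stop is firm at 1.03 N m. Next I release, lift and check.

send_rows([
  [[0,0,0],[0,0,0],0.045],
  [[0,0,0],[0,0,0],0.06],
  [[0,0,0],[0,0,0],0.06],
  [[0,0,0],[0,0,-0.03],0.06],
  [[0,0,0],[0,0,-0.05],0.06],
  [[0,0,0],[-0.03,0,-0.05],0.06],
  [[0,0,0],[-0.04,0,0],0.06],
  [[0,0,0],[0,0,0],0.06],
])

```text
clock: 30.65
tool_pos: [588.0, 102.5, 397.5]
orientation: [0.85, 3.024, -0.0]
wrist_force: [-0.4, -0.4, -0.6]
gripper_width: 59.8
gripper_force: 0.0
```

```bash
python3 - <<'E'
from h import *
s,im=save('wrist','w7');s2,a=save('scene','scene7')
b=cv2.resize(a[200:330,180:400,::-1],None,fx=2.2,fy=2.2,interpolation=cv2.INTER_CUBIC)
c=cv2.resize(im[:,150:500,::-1],None,fx=.9,fy=.9)
o=np.zeros((432,800,3),np.uint8);o[:c.shape[0],:c.shape[1]]=c;o[:b.shape[0],316:316+b.shape[1]]=b
cv2.imwrite('pics/f7.png',o);go((526,140,270),2.6)
for z in(130,):print(w2px('wrist',(527.2,140.8,z),s))
E
```

```text
t 30.75 pos [586.3 103.8 397.2] yaw 2.5952 tilt [-0.0014  0.0001] q6 0.502 w 60.2 F [ 0.5 -0.1  0.2]
shift now-axes [ 0.0702 -0.0004  0.1273] shift in target axes [ 7.040e-02 -1.000e-04  1.272e-01] turn z -0.0048
[323.25190901 134.84611889]
```

View pics/f7.png

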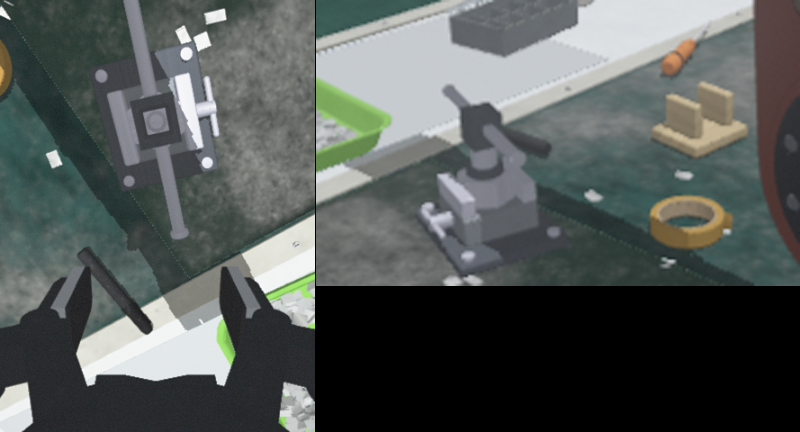

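```bash
python3 - <<'E'
from h import *
s=telemetry.state()
P=lambda u,v,z:px2w('wrist',(150+u/.9,v/.9),z,s)
a,b=P(134,4,122),P(178.5,225,122);print('wrench',np.degrees(np.arctan2(*(a-b)[[1,0]])))
c=np.array([P(*p,14) for p in[(101,76),(186,54),(207,162),(129,182)]])
print((c.mean(0)).round(1),[np.degrees(np.arctan2(*(d)[[1,0]])).round(1) for d in(c[0]-c[3],c[1]-c[2],c[1]-c[0],c[2]-c[3])])
# sub-pixel arm axis: fit minAreaRect-free line through arm midpoints
g=cv2.cvtColor(cv2.imread('pics/w7.png'),cv2.COLOR_BGR2GRAY).astype(float)
for v in (10,30,50,70,90,185,200,215,230):
    u0=int(150+(132+48*v*.9/232)/.9); r=g[v,u0-20:u0+21]; e=np.diff(cv2.GaussianBlur(r[None],(3,1),0)[0])
    print(v,u0-20+np.argmax(e)+.5,u0-20+np.argmin(e)+.5)
E
```

```text
wrench 160.66413973722234
[525.3 142.2  14. ] [np.float64(162.1), np.float64(162.3), np.float64(72.0), np.float64(73.1)]
10 288.5 305.5
30 292.5 309.5
50 297.5 313.5
70 301.5 317.5
90 305.5 321.5
185 326.5 341.5
200 329.5 344.5
215 332.5 347.5
230 335.5 350.5
```

```bash
python3 -c "
from h import *
print(ctrl.sign_off())"
```

```text
the job is handed in; nothing more can be done
None
```

I set the wrench on the tap, worked it in with the forward and back turns you asked for, and drove it to a firm stop (1.0 N m, against about 0.2 N m while turning). The wrench is still on the tap, I kept clear of the tape roll, marker and screwdriver, and the job was handed in at about 31 s; the stop torque and angle are my evidence that the collar is home, as I could not see the gap.

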